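# Lever open the instrument case with a spatula

## Robot

A 6-joint arm with a two-finger parallel gripper is mounted at the origin on a cart in front of the work surface, level with it; the furniture and walls round the work are solid. World frame = base frame: x ahead of the robot, y to its left, z up, the work surface at z = 0. Lengths are in m, angles in rad, forces in N, time in s.
With the tool pointing down it reaches from about 0.425 to 0.95 m from the base axis. Payload 3.5 kg.
Tool frame: the origin (TCP) lies at the very end of the fingers, on their centre line; the grasp point (between the pads) lies 19 mm behind it; y points along the fingers, z is the direction in which the jaws open and shut, and the axes are right-handed (so a half turn about y gives the same grasp; the last joint's range is limited). The gripper opens to 85 mm and grips with 20 to 120 N. Pads are 22 mm wide; open, the fingers measure 114 mm over their backs; the gripper's body (76 mm by 85 mm) begins 54 mm behind the grasp point. The pads swing forward as they close: fully open they stand 13 mm farther back than shut.
Start: joints at [-1.381, 0.286, 1.577, -0, 1.279, -0.15], TCP at [0.225, -0.636, 0.231] pointing down, gripper open.
Joint ranges: [-2.77, 2.77], [-0.9, 2.22], [0.21, 2.48], [-1.53, 4.67], [0.24, 2.81], [-2.84, 2.84]. Speed limits (rad/s): [2.79, 2.79, 3.14, 3.14, 3.14, 3.14].

## Interface

Orientations are given as a unit quaternion [x, y, z, w].
In Python, from plant import ctrl gives the robot as it stands. The module is installed in compiled form; this text tells all that it offers.
- The arm moves only by the tool jog_arm, never from a script. Its argument "deltas" is a list of rows, each a list of 3 entries, a list of its own where there are three numbers: the turn, a rotation vector about the tool's x, y, z in rad, then the shift along the tool's x, y, z in m, then the opening, from 0 (shut) to 1 (fully open). In form: [[[wx, wy, wz], [dx, dy, dz], gripper], ...]. A call has 1 to 10 rows; each row is the pose to reach, as a shift and turn from the pose measured when the call began, along the tool's axes at that moment; what a row does not reach only later rows make up. A row lasts 1/12 s, in which the tool goes at most 41.7 mm and 7.16 degrees, less where a joint would pass 70% of its speed; a pose out of reach is approached as far as the arm can. A call with a gripper value outside its range is refused whole. The fingers move at their own pace and stop on an object; "force" is the grip in N (left out, the last holds). Time passes only in rows, so rows that repeat a pose let the fingers close. It gives the time, the measured TCP pose, the force and the opening at its end, in the units of the state.
- ctrl.get_state(): the state, without advancing time (a new reading comes with each control period).
- ctrl.read_camera(name): name is "scene" or "top" or "wrist"; returns a dict with "pixels" (420x560x3 uint8, blue, green, red), "range_z" (420x560 float32, m along the optical axis (not along the pixel's ray), 0 where there is no reading), "fx", "fy", "cx", "cy" (pixels), "T" (4x4, takes a point from camera to world coordinates); the wrist camera has in their place "mount" (4x4, takes a point from camera to tool coordinates, whose origin is the TCP and whose axes are the tool frame's). Camera axes: x right, y up, looking along -z (the intrinsics and any distortion apply to the point x, -y, -z); pixel columns grow to the right and rows downward; lengths in m; the calibration is good to about 2 mm. A picture is of the moment at which its call begins: read the wrist's pose just before it.
- ctrl.sign_off(): hands the job in, once; it reports no verdict.
The state is a dict: "time": time; "qpos": joint angles; "dq": joint speeds; "joint_efforts": joint torques, N m; "eef_pos": TCP position; "tcp_rot": TCP orientation; "contact_force": force on the tool from outside, world axes, zero at the start; "wrist_torque": the same for the moment, N m; "opening": opening from 0.0 (shut) to 1.0 (fully open).
Only numpy, scipy, OpenCV 4.12 (cv2) and the standard library are available. Lean on these libraries where they do the work, as an engineer would, in place of code of your own. Each camera call takes 0.05 s, during which the arm holds its last target.

## Task

Take the mixing spatula from its steel rest, slip its blade into the notch under the front edge of the closed instrument case's lid, and with it lever the lid up and fold it right back past upright so that the film applicator inside can be taken. Then lay the spatula back on its rest the way round you found it. The lid must be moved with the spatula only, never touched by the robot itself; leave the jars and the metal beaker around them where they stand.

Things in the scene. Friction and masses are not known exactly. Their poses are not given: they have to be found in the camera images.
- case: Low grey plastic instrument case with a plain aluminium lid, fixed to the bench, 150 (x) x 170 (y) x 60 mm high without the lid, walls 5 mm. Origin: centre of its underside. Its x axis points from the front wall (with the notch) to the rear wall (with the hinge), z up; it may stand left or right, and turned up to 0.25 rad. A steel film applicator lies inside, its top 42 mm above the case's underside.
- notch (a point): Centre of the mouth of the pry notch, on the outer face of the front wall, 54 mm above the bench. The notch is cut out of the top of the front wall: 80 mm wide, 12 mm high (48 to 60 mm above the bench), open below the lid and through to the hollow inside. Axes as the case's.
- hinge_line (a point): Middle of the lid's hinge axis, along the case's y, at the rear top edge of the case: 60 mm above the bench, 75 mm behind the case's origin.
- lid_edge (a point): Middle of the lower front edge of the lid; it moves with the lid, 150 mm from the hinge line, and lies 6 mm above the notch's centre when shut. The lid is a flat plate, 150 x 170 mm, 6 mm thick, 0.11 kg, its underside 60 mm above the bench when shut, its front edge flush with the front wall. It has no handle.
- lid (a joint): Angle of the lid: 0 shut, 1.57 upright, 1.8 at its stop. The hinge is stiff (0.12 N m of friction), so the lid stays where it is left; about 1.5 N at its front edge moves it.
- spatula: Mixing spatula, loose, 202 mm long, 0.06 kg. Its wooden handle, 20 mm wide and 10 mm thick, runs from y = +6 to +101 mm; its steel blade, 22 mm wide and 2 mm thick, runs from y = +9 to its tip at y = -101 mm, at half the handle's thickness (4 to 6 mm above the origin). Origin: underside of the handle's thickness, at the middle of the length; -y points along the blade to the tip, z up.
- spatula_tip (a point): The tip of the blade: 101 mm to -y of the spatula's origin and 5 mm above it.
- rest: Fixed steel rest, origin at the centre of its underside: base 200 x 60 x 5 mm, two bars across it, each 10 mm long and 48 mm wide, with 5 mm lips 40 mm apart: at x = -88 mm, 30 mm high, under the handle's end; at x = +50 mm, 34 mm high, under the blade. The spatula lies along x, tip to +x, its origin within 4 mm of the rest's in x and y and 30 mm above; between the bars it hangs free.
- jar: Bystander, loose: red-brown jar with a gold screw lid, the gold-lidded jar nearest the middle of the work, 68 mm across, 98 mm high; origin at the centre of its underside.
- beaker: Bystander, loose: small metal beaker, 59 mm across, 67 mm high; origin at the centre of its underside.
There are look-alikes about, which are no part of the job. There is more than one size of the rest; the one meant has the size given above.

How it is judged:
By the outcome, as a careful person would: the job done as asked, in the order asked, and still so for the second after the job is handed in, with the robot touching nothing.
It also fails if it takes over 59 s, if anything falls off the work surface, if the arm or the gripper's body presses on something with over 40 N, if the wrist force passes 120 N, or if a joint passes its speed limit or range.

## Working session

There is one attempt and no reset: what is moved stays moved. The work goes in short steps, Python scripts to look and compute and a tool call to move; the robot and the scene stay as the last step left them, time stands still between calls to the robot, and variables do not carry over. Pictures are saved under pics/ and viewed, and the job is handed in when it is done.

Besides the shell and the picture viewer there is one more tool, called after "Emit:" in YAML: its name, and indented under it one key for each argument. jog_arm: Moves the arm, as the interface text tells. Its arguments: {"type":"object","properties":{"deltas":{"type":"array","items":{"type":"array"}},"force":{"type":"number"}},"required":["deltas"]}

```bash
mkdir -p pics
cat > h.py <<'E'
import numpy as np, cv2
from scipy.spatial.transform import Rotation as R
from plant import ctrl
def cam(n,save=None):
    s=ctrl.get_state(); c=ctrl.read_camera(n)
    if save: cv2.imwrite('pics/'+save,c['pixels'])
    if 'T' not in c or c.get('T') is None:
        W=np.eye(4);W[:3,:3]=R.from_quat(s['tcp_rot']).as_matrix();W[:3,3]=s['eef_pos'];c['T']=W@c['mount']
    return c
def pts(c):
    z=c['range_z'];v,u=np.mgrid[:z.shape[0],:z.shape[1]]
    P=np.stack([(u-c['cx'])/c['fx']*z,-(v-c['cy'])/c['fy']*z,-z],-1)
    P=P@c['T'][:3,:3].T+c['T'][:3,3]; P[z<=0]=np.nan
    return P
E
python3 - <<'E'
from h import *
s=ctrl.get_state();print(s)
for n in('scene','top','wrist'):
    c=cam(n,n+'0.png');print(n,[k for k in c],c['fx'],c['fy'],c['cx'],c['cy'],c['T'].round(3).tolist(),{k:c[k] for k in c if 'dist' in k})
    P=pts(c);np.savez('/tmp/%s0.npz'%n,P=P,px=c['pixels'])
E
```

```text
{'time': 0.0, 'qpos': array([-1.38100609e+00,  2.87204851e-01,  1.57820962e+00,  1.18470741e-05,
        1.27860508e+00, -1.49961756e-01]), 'dq': array([-8.28315266e-04,  1.67490181e-05, -7.91047245e-04, -4.47997616e-04,
       -2.31565522e-03, -6.79937105e-05]), 'joint_efforts': array([-7.94311709e-04, -4.05982339e+01, -2.92626625e+01, -2.15006826e-04,
        5.84664289e-03,  7.82092513e-06]), 'eef_pos': array([ 0.22487265, -0.63572817,  0.2299034 ]), 'tcp_rot': array([-0.11955536,  0.69778614, -0.69607025,  0.11952921]), 'contact_force': array([-0.12693118, -0.50037739,  0.82983403]), 'wrist_torque': array([-0.01675043,  0.04110146, -0.05663778]), 'opening': 0.9983922960264158}
scene ['pixels', 'range_z', 'fx', 'fy', 'cx', 'cy', 'T'] 407.43297259383894 407.43297259383894 273.7360217668621 201.95068185464498 [[-0.77, 0.32, -0.552, 0.085], [-0.638, -0.399, 0.658, 0.56], [-0.01, 0.859, 0.512, 0.515], [0.0, 0.0, 0.0, 1.0]] {}
top ['pixels', 'range_z', 'fx', 'fy', 'cx', 'cy', 'T'] 502.35079476051436 502.35079476051436 279.72129902697674 216.7568265150446 [[0.03, 0.999, -0.046, 0.528], [-1.0, 0.03, -0.003, -0.001], [-0.001, 0.046, 0.999, 1.322], [0.0, 0.0, 0.0, 1.0]] {}
wrist ['pixels', 'range_z', 'fx', 'fy', 'cx', 'cy', 'mount', 'T'] 354.894004097823 354.894004097823 281.6871508388265 213.11249535269388 [[0.335, 0.891, 0.308, 0.305], [-0.942, 0.317, 0.107, -0.608], [-0.003, -0.326, 0.945, 0.372], [0.0, 0.0, 0.0, 1.0]] {}
```

View pics/top0.png

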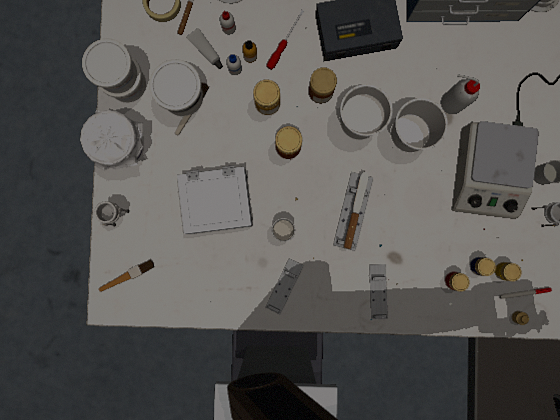

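View pics/scene0.png

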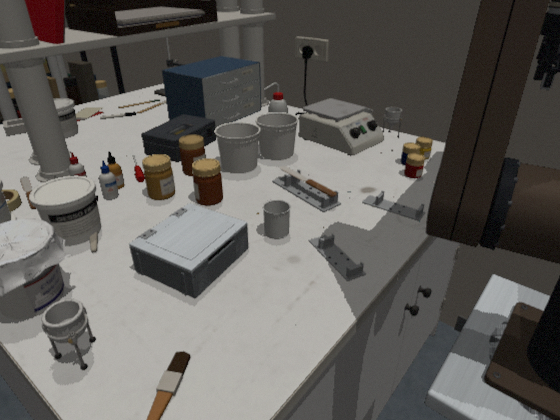

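View pics/wrist0.png

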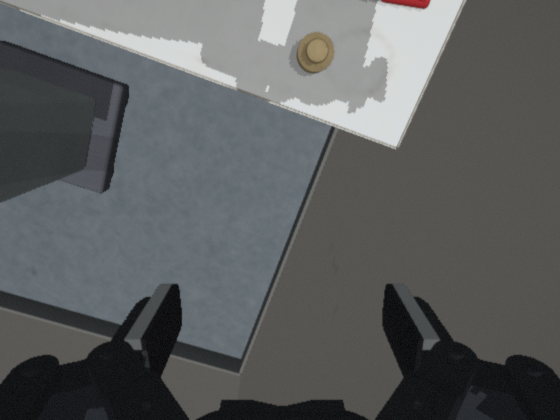

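The top view shows the closed case at (215,200) with hinge straps on its far side. The spatula lies on a rest at (353,212), blade away from the robot. The jar is at (288,142) and the beaker at (283,226).

Things that could be taken for the spatula: brush (127,276), scraper or knife (195,105), tube (205,47), red screwdriver (285,40). Things that could be taken for the rest: smaller empty rests at (285,287) and (378,290). I'll measure now and check the choice in a close crop.

Run:
```python
from h import *
d=np.load('/tmp/top0.npz');P=d['P'];px=d['px']
def box(name,m):
    q=P[m][:,:2].astype(np.float32);z=P[m][:,2]
    r=cv2.minAreaRect(q);print(name,m.sum(),np.round(r[0],4),np.round(r[1],4),round(r[2],1),'z med',np.nanmedian(z).round(4),np.nanpercentile(z,[2,98]).round(4), 'mean',q.mean(0).round(4))
Z=P[...,2];v,u=np.mgrid[:420,:560]
def roi(a,b,c,d): return (u>=a)&(u<=b)&(v>=c)&(v<=d)
def big(m):
    n,l,s,_=cv2.connectedComponentsWithStats(m.astype(np.uint8));return l==1+np.argmax(s[1:,4])
box('lid',big(roi(165,265,150,245)&(Z>.055)&(Z<.075)))
box('beaker',big(roi(265,305,210,245)&(Z>.05)))
box('jar',big(roi(265,310,115,165)&(Z>.08)))
box('jar2',big(roi(245,285,75,115)&(Z>.08)))
m=roi(325,380,165,255)
box('restall',big(m&(Z>.003)))
hsv=cv2.cvtColor(px,cv2.COLOR_BGR2HSV)
h=big(m&(hsv[...,1]>90)&(Z>.02)); box('handle',h)
b=big(m&(Z>.03)&(hsv[...,1]<70)); box('blade',b)
for n,r in(('r285',roi(262,305,255,315)),('r378',roi(362,392,260,322))): box(n,big(r&(Z>.003)))
print('table',np.nanmedian(Z[290:310,150:230]))
big_=cv2.resize(px[155:265,300:400],None,fx=6,fy=5.4,interpolation=cv2.INTER_CUBIC);cv2.imwrite('pics/crop1.png',big_)
cv2.imwrite('pics/crop2.png',cv2.resize(px[150:250,160:310],None,fx=5,fy=5,interpolation=cv2.INTER_CUBIC))
```

```text
lid 4084 [0.6273 0.1707] [0.157 0.171] 8.8 z med 0.066 [0.0603 0.0714] mean [0.6247 0.1697]
beaker 87 [ 0.5539 -0.0068] [0.0576 0.0551] 1.5 z med 0.0651 [0.0508 0.0702] mean [ 0.5558 -0.0065]
jar 600 [ 0.7759 -0.0125] [0.0657 0.0646] 2.9 z med 0.0963 [0.0846 0.1018] mean [ 0.7748 -0.0127]
jar2 604 [0.8903 0.045 ] [0.0665 0.0644] 50.8 z med 0.0963 [0.0846 0.1011] mean [0.8893 0.0451]
restall 1454 [ 0.611  -0.1945] [0.0749 0.2106] 76.2 z med 0.0104 [0.0032 0.0421] mean [ 0.6103 -0.1873]
handle 271 [ 0.5571 -0.1803] [0.0192 0.0917] 78.4 z med 0.0394 [0.0343 0.0438] mean [ 0.5574 -0.18  ]
blade 357 [ 0.6552 -0.1988] [0.1054 0.0461] 3.6 z med 0.0351 [0.0304 0.0404] mean [ 0.6572 -0.2014]
r285 456 [ 0.4081 -0.0145] [0.0493 0.1385] 67.3 z med 0.0052 [0.0031 0.0255] mean [ 0.4064 -0.0135]
r378 440 [ 0.391  -0.2576] [0.1378 0.0531] 2.5 z med 0.0053 [0.0031 0.0268] mean [ 0.3925 -0.2591]
table -0.0008201423123441742
```

View pics/crop1.png

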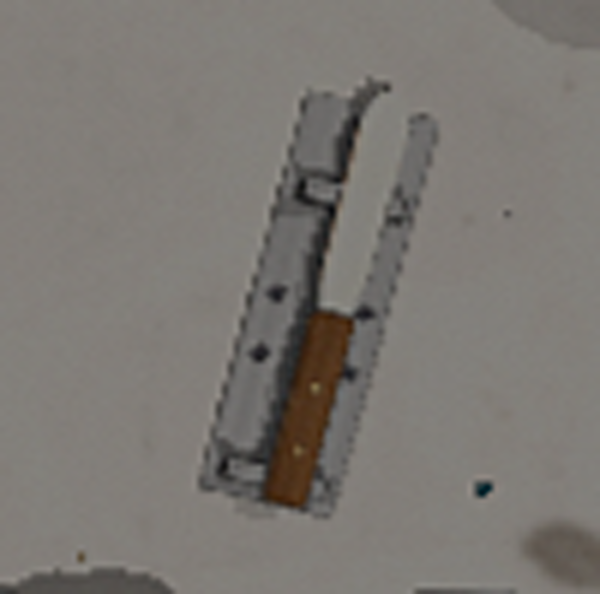

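View pics/crop2.png

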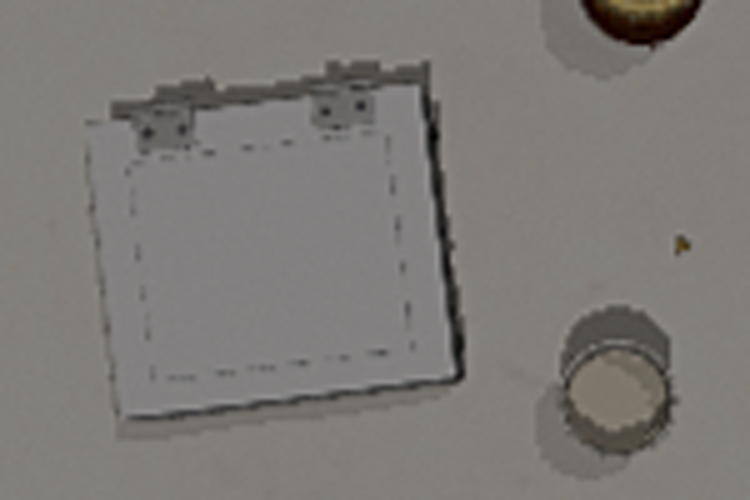

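The close crops show the long rest with the wood-handled spatula (the chosen one) and the case with hinge straps at the rear. I'll add a move helper and go to hover.

```bash
cat >> h.py <<'E'
def toolR(yaw,pitch=0,sgn=1):
    # x tool along heading (yaw); pitch>0 raises tip (heading) up
    d=np.array([np.cos(yaw)*np.cos(pitch),np.sin(yaw)*np.cos(pitch),np.sin(pitch)])
    l=np.array([-np.sin(yaw),np.cos(yaw),0]); 
    M=np.stack([d,np.cross(l,d),l],1)   # y = z x x
    if sgn<0: M=M@np.diag([-1,1,-1])
    return M
def delta(pos,M):
    s=ctrl.get_state();R0=R.from_quat(s['tcp_rot']).as_matrix()
    w=R.from_matrix(R0.T@M).as_rotvec();t=R0.T@(np.asarray(pos)-s['eef_pos'])
    print('t=%.2f'%s['time'],'turn',w.round(4).tolist(),'deg %.1f'%np.degrees(np.linalg.norm(w)),'shift',t.round(4).tolist(),'|%.3f|'%np.linalg.norm(t))
E
python3 - <<'E'
from h import *
s=ctrl.get_state();print(R.from_quat(s['tcp_rot']).as_matrix().round(3))
M=toolR(0);print(M)
print(ctrl.read_camera('wrist')['mount'].round(3))
y=np.radians(-13)
h=np.array([.6,-.189,0])-.02*np.array([np.cos(y),np.sin(y),0])
for s in(1,-1): delta([h[0],h[1],.2],toolR(y,0,s))
E
```

```text
[[-0.943 -0.     0.333]
 [-0.333  0.002 -0.943]
 [-0.    -1.    -0.002]]
[[ 1.  0. -0.]
 [ 0.  0.  1.]
 [ 0. -1.  0.]]
[[-0.001 -0.945 -0.326 -0.085]
 [ 0.     0.326 -0.945 -0.142]
 [ 1.    -0.001 -0.     0.   ]
 [ 0.     0.     0.     1.   ]]
t=0.20 turn [0.0003, -2.5749, -0.002] deg 147.5 shift [-0.4857, 0.031, -0.3071] |0.575|
t=0.20 turn [0.0015, 0.5667, 0.0002] deg 32.5 shift [-0.4857, 0.031, -0.3071] |0.575|
```

Emit:
jog_arm:
  deltas:
    - [[0,0.1,0],[-0.034,0.002,-0.022],1]
    - [[0,0.2,0],[-0.07,0.004,-0.044],1]
    - [[0,0.3,0],[-0.104,0.006,-0.066],1]
    - [[0,0.4,0],[-0.139,0.009,-0.088],1]
    - [[0,0.5,0],[-0.174,0.011,-0.11],1]
    - [[0,0.567,0],[-0.209,0.013,-0.132],1]
    - [[0,0.567,0],[-0.244,0.015,-0.154],1]
    - [[0,0.567,0],[-0.278,0.017,-0.176],1]
    - [[0,0.567,0],[-0.313,0.02,-0.198],1]
    - [[0,0.567,0],[-0.348,0.022,-0.22],1]
  force: 90

```text
time: 1.03
eef_pos: [0.4804, -0.3107, 0.2086]
tcp_rot: [0.08, 0.703, -0.702, -0.08]
contact_force: [1.0, -0.3, 0.8]
opening: 0.998
```

Run:
```python
from h import *
s=ctrl.get_state();print(s['eef_pos'],s['qpos'],s['contact_force'])
y=np.radians(-13)
delta([.581,-.1845,.2],toolR(y,0,-1))
```

```text
[ 0.48043894 -0.31066398  0.20862978] [-7.51677211e-01  8.16613376e-02  1.85469974e+00  9.48934055e-04
  1.20650926e+00  1.04625063e+00] [ 1.01216387 -0.28172166  0.82577998]
t=1.03 turn [0.0014, -0.0006, 0.0007] deg 0.1 shift [-0.0695, 0.0088, -0.1456] |0.162|
```

Emit:
jog_arm:
  deltas:
    - [[0,0,0],[-0.017,0.002,-0.036],1]
    - [[0,0,0],[-0.035,0.004,-0.073],1]
    - [[0,0,0],[-0.052,0.007,-0.109],1]
    - [[0,0,0],[-0.07,0.009,-0.146],1]
    - [[0,0,0],[-0.07,0.009,-0.146],1]
    - [[0,0,0],[-0.07,0.009,-0.146],1]

```text
time: 1.53
eef_pos: [0.5823, -0.182, 0.1992]
tcp_rot: [0.078, 0.703, -0.702, -0.079]
contact_force: [-1.0, -0.5, -0.1]
opening: 0.999
```

Run:
```python
from h import *
c=cam('wrist','w1.png');P=pts(c);px=c['pixels'];np.savez('/tmp/w1.npz',P=P,px=px)
s=ctrl.get_state();print(s['eef_pos'],s['dq'].round(3))
```

```text
[ 0.58164856 -0.18334419  0.19932087] [-0.043 -0.008  0.007 -0.002 -0.001  0.001]
```

View pics/w1.png

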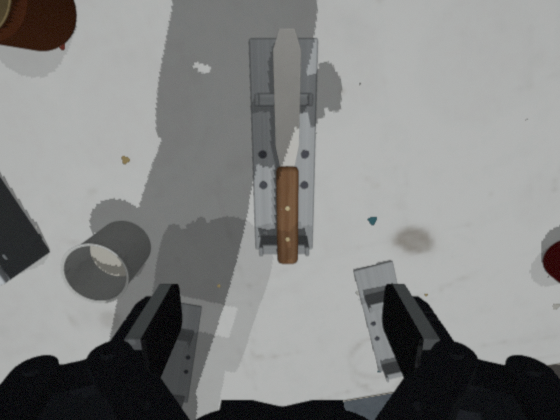

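The wrist view shows the spatula on the right-size rest, handle at (288,215) and blade tip at (287,30), nearly in line with the jaws. Next I measure its pose.

Run:
```python
from h import *
c=cam('wrist');P=pts(c);px=c['pixels'];Z=P[...,2]
hsv=cv2.cvtColor(px,cv2.COLOR_BGR2HSV);v,u=np.mgrid[:420,:560]
m=(u>240)&(u<330)&(v>20)&(v<275)
def big(m):
    n,l,s,_=cv2.connectedComponentsWithStats(m.astype(np.uint8));return l==1+np.argmax(s[1:,4])
T=c['T']
def ray(uu,vv,z):
    d=np.stack([(uu-c['cx'])/c['fx'],-(vv-c['cy'])/c['fy'],-np.ones_like(uu,float)],-1)@T[:3,:3].T
    return T[:3,3]+d*((z-T[2,3])/d[...,2])[...,None]
h=big(m&(hsv[...,1]>90)&(v>160)); 
ys,xs=np.where(h);q=ray(xs.astype(float),ys.astype(float),.040)[:,:2].astype(np.float32)
r=cv2.minAreaRect(q);print('handle',r,'depth z',np.nanmedian(Z[h]))
b=big(m&(v<165)&(Z>.030)&(hsv[...,1]<80));ys,xs=np.where(b);print(b.sum(),np.nanmedian(Z[b]))
# rest: base edges from depth>.003
rm=big(m&(Z>.0025));q=ray(*[a.astype(float) for a in np.where(rm)[::-1]],.005)
q=P[rm][:,:2].astype(np.float32);print('rest',cv2.minAreaRect(q))
# blade centerline per row
for row in range(35,160,15):
    g=np.where(b[row])[0]
    if len(g): 
        w=ray(np.array([(g.min()+g.max())/2.]),np.array([float(row)]),.036)[0];print(row,g.min(),g.max(),w.round(4))
print('tip',ray(np.array([287.]),np.array([29.]),.036))
for row in range(172,262,15):
    g=np.where(h[row])[0]; w=ray(np.array([(g.min()+g.max())/2.]),np.array([float(row)]),.040)[0];print('h',row,g.min(),g.max(),w.round(4))
```

```text
handle ((0.5589702129364014, -0.18086983263492584), (0.01930556446313858, 0.09080680459737778), 77.92792510986328) depth z 0.03871624677236446
3721 0.034566560029644755
rest ((0.6105642318725586, -0.18874940276145935), (0.059843454509973526, 0.20232164859771729), 77.56396484375)
35 274 293 [ 0.7036 -0.2119  0.036 ]
50 270 297 [ 0.6933 -0.2096  0.036 ]
65 271 297 [ 0.6826 -0.2076  0.036 ]
80 271 297 [ 0.6717 -0.2051  0.036 ]
95 252 310 [ 0.6611 -0.2002  0.036 ]
110 272 296 [ 0.6491 -0.2     0.036 ]
125 273 296 [ 0.6372 -0.1978  0.036 ]
140 273 296 [ 0.6251 -0.1951  0.036 ]
155 275 294 [ 0.6127 -0.1923  0.036 ]
tip [[ 0.70710237 -0.21548391  0.036     ]]
h 172 275 295 [ 0.599  -0.1896  0.04  ]
h 187 275 295 [ 0.5859 -0.1867  0.04  ]
h 202 275 295 [ 0.5725 -0.1837  0.04  ]
h 217 275 295 [ 0.5587 -0.1806  0.04  ]
h 232 276 295 [ 0.5444 -0.1778  0.04  ]
h 247 276 295 [ 0.5298 -0.1745  0.04  ]
```

Run:
```python
from h import *
delta([.5898,-.1877,.015],toolR(np.radians(-12.2),0,-1))
```

```text
t=1.63 turn [0.0011, -0.0141, 0.0013] deg 0.8 shift [-0.0093, 0.1845, 0.0016] |0.185|
```

Emit:
jog_arm:
  deltas:
    - [[0.001,-0.014,0.001],[-0.004,0.03,0.001],1]
    - [[0.001,-0.014,0.001],[-0.009,0.06,0.0016],1]
    - [[0.001,-0.014,0.001],[-0.009,0.09,0.0016],1]
    - [[0.001,-0.014,0.001],[-0.009,0.12,0.0016],1]
    - [[0.001,-0.014,0.001],[-0.009,0.145,0.0016],1]
    - [[0.001,-0.014,0.001],[-0.009,0.165,0.0016],1]
    - [[0.001,-0.014,0.001],[-0.009,0.178,0.0016],1]
    - [[0.001,-0.014,0.001],[-0.009,0.1845,0.0016],1]
    - [[0.001,-0.014,0.001],[-0.009,0.1845,0.0016],1]

```text
time: 2.38
eef_pos: [0.5882, -0.1882, 0.0137]
tcp_rot: [0.075, 0.703, -0.703, -0.077]
contact_force: [-0.4, -0.6, -1.5]
opening: 1.0
```

Run:
```python
from h import *
delta([.5898,-.1877,.015],toolR(np.radians(-12.2),0,-1));print(ctrl.get_state()['contact_force'])
```

```text
t=2.38 turn [0.0007, -0.0017, 0.0028] deg 0.2 shift [-0.0014, -0.0013, -0.0009] |0.002|
[-0.36836507 -0.58683169 -1.45111988]
```

Close the jaws.

Emit:
jog_arm:
  deltas:
    - [[0,0,0],[0,0,-0.001],0]
    - [[0,0,0],[0,0,-0.001],0]
    - [[0,0,0],[0,0,-0.001],0]
    - [[0,0,0],[0,0,-0.001],0]
    - [[0,0,0],[0,0,-0.001],0]
    - [[0,0,0],[0,0,-0.001],0]
    - [[0,0,0],[0,0,-0.001],0]
    - [[0,0,0],[0,0,-0.001],0]
  force: 90

```text
time: 3.05
eef_pos: [0.5892, -0.1875, 0.0148]
tcp_rot: [0.075, 0.703, -0.703, -0.076]
contact_force: [-0.1, -0.1, 5.0]
opening: 0.218
```

Run:
```python
from h import *
s=ctrl.get_state();print(s['eef_pos'],s['contact_force'],s['opening'])
```

```text
[ 0.58922145 -0.18753305  0.01480088] [-0.10570498 -0.09844077  4.99470341] 0.21808278697549469
```

Emit:
jog_arm:
  deltas:
    - [[0,0,0],[0,-0.01,0],0]
    - [[0,0,0],[0,-0.03,0],0]
    - [[0,0,0],[0,-0.06,0],0]
    - [[0,0,0],[0,-0.09,0],0]
    - [[0,0,0],[0,-0.12,0],0]
    - [[0,0,0],[0,-0.145,0],0]
    - [[0,0,0],[0,-0.155,0],0]
    - [[0,0,0],[0,-0.155,0],0]

```text
time: 3.72
eef_pos: [0.5909, -0.1883, 0.1734]
tcp_rot: [-0.077, -0.702, 0.704, 0.074]
contact_force: [0.7, -0.2, -0.6]
opening: 0.215
```

Run:
```python
from h import *
c=cam('wrist','w2.png');s=ctrl.get_state();print(s['eef_pos'],s['contact_force'],s['opening'])
P=pts(c);Z=P[...,2]
np.savez('/tmp/w2.npz',P=P,px=c['pixels'],T=c['T'],mount=c['mount'])
c=cam('scene','s2.png')
```

```text
[ 0.58966478 -0.18774581  0.17061348] [ 0.16934927  0.01447976 -0.85037652] 0.20963471331165331
```

View pics/w2.png

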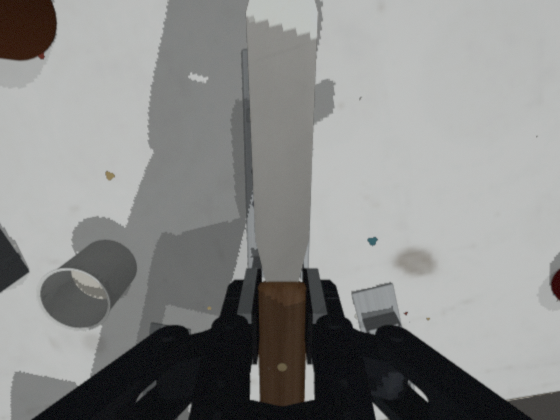

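View pics/s2.png

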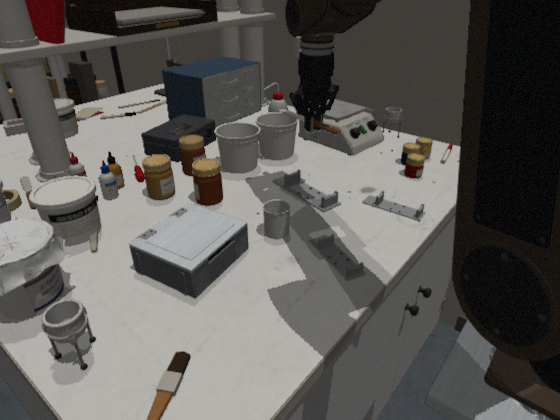

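Run:
```python
from h import *
d=np.load('/tmp/w2.npz');P=d['P'];s=ctrl.get_state()
W=R.from_quat(s['tcp_rot']).as_matrix()
Q=(P-s['eef_pos'])@W   # tool coords
px=d['px']
for v in(10,30,60,100,150,200,260):
    z=Q[v,262:300];print(v,np.nanmedian(z,0).round(4))
    row=Q[v];g=np.where((np.abs(row[:,1]+.019)<.012)&(np.abs(row[:,2])<.03))[0]
    if len(g):print('   edges',row[g.min()].round(4),row[g.max()].round(4))
t=np.load('/tmp/top0.npz');P=t['P'];Z=P[...,2];v,u=np.mgrid[:420,:560]
m=(u>165)&(u<265)&(v>150)&(v<245)&(Z>.058)&(Z<.075)
q=P[m][:,:2]
# front edge line: for bins across y take min x ; side lines
for it in range(3):
    a=np.radians(8) if it==0 else a
    C,S=np.cos(a),np.sin(a);lx=q@[C,S];ly=q@[-S,C]
    bins=np.arange(np.percentile(ly,5),np.percentile(ly,95),.006);pp=[]
    for b in bins:
        k=abs(ly-b)<.004; pp.append([b,lx[k].min()])
    f=np.polyfit(*np.array(pp).T,1);a=a-np.arctan(f[0])
    bins=np.arange(np.percentile(lx,5),np.percentile(lx,80),.006);lo=[];hi=[]
    for b in bins:
        k=abs(lx-b)<.004; lo.append([b,ly[k].min()]);hi.append([b,ly[k].max()])
    print('yaw',np.degrees(a),'front x',f[1]+f[0]*np.mean(ly),'side slopes',np.polyfit(*np.array(lo).T,1)[0],np.polyfit(*np.array(hi).T,1)[0],'ly',np.median(np.array(lo)[:,1]),np.median(np.array(hi)[:,1]))
C,S=np.cos(a),np.sin(a);lx=q@[C,S];ly=q@[-S,C]
fx=np.median([lx[abs(ly-b)<.004].min() for b in np.arange(np.percentile(ly,5),np.percentile(ly,95),.006)])
my=(np.median(np.array(lo)[:,1])+np.median(np.array(hi)[:,1]))/2
print('front mid',fx,my,'world',[C*fx-S*my,S*fx+C*my])
```

```text
10 [-0.1103 -0.0256 -0.0003]
   edges [-0.1103 -0.0256 -0.0108] [-0.1104 -0.0253  0.0105]
30 [-0.1048 -0.0258 -0.0003]
   edges [-0.1047 -0.0262 -0.0109] [-0.1048 -0.0261  0.0106]
60 [-0.0963 -0.0256 -0.0003]
   edges [-0.0963 -0.0265 -0.0105] [-0.0964 -0.0255  0.0106]
100 [-0.0843 -0.0256 -0.0003]
   edges [-0.0843 -0.0244 -0.0107] [-0.0843 -0.0262  0.0103]
150 [-0.0681 -0.0255 -0.0003]
   edges [-0.0679 -0.0244 -0.0104] [-0.0681 -0.0254  0.0101]
200 [-0.0502 -0.0252 -0.0003]
   edges [-0.05   -0.0245 -0.0102] [-0.0501 -0.0249  0.0099]
260 [-0.0263 -0.0248 -0.0003]
   edges [-0.0264 -0.0251 -0.008 ] [-0.0265 -0.0252  0.0083]
yaw 8.865228313309911 front x 0.5671807173842874 side slopes 0.013545663289969541 0.012100655509825439 ly -0.003343385717885095 0.16569721708060448
yaw 8.749812106590342 front x 0.5683692115489598 side slopes -0.0013167830484103185 -0.003342720183555397 ly -0.01307616090126097 0.15618261080075388
yaw 8.903335249184813 front x 0.5681045149557635 side slopes 0.0005160646603499913 -0.002538360157192132 ly -0.011744863441544462 0.15742269833906994
front mid 0.5683460165837693 0.07283891744876274 world [np.float64(0.5502248088409546), np.float64(0.15992298833401247)]
```

Run:
```python
from h import *
c=cam('wrist');P=pts(c);s=ctrl.get_state()
Q=(np.dstack([P,np.ones(P.shape[:2])])@np.linalg.inv(c['T']).T@c['mount'].T)[...,:3]
for v in(5,100,200,260): print(v,np.nanmedian(Q[v,270:295],0).round(4))
print(s['eef_pos'],s['qpos'].round(2))
delta([.4138,.1387,.17],toolR(np.radians(8.85),0,-1))
```

```text
5 [-0.1093 -0.0201 -0.0004]
100 [-0.0821 -0.0201 -0.0003]
200 [-0.0479 -0.0198 -0.0003]
260 [-0.024  -0.0198 -0.0002]
[ 0.58809146 -0.18697295  0.16733298] [-0.47  0.22  1.78 -0.    1.15  1.31]
t=3.87 turn [0.0022, -0.369, 0.0047] deg 21.1 shift [0.2396, -0.0011, -0.2811] |0.369|
```

Emit:
jog_arm:
  deltas:
    - [[0,-0.04,0],[0.02,0,-0.023],0]
    - [[0,-0.09,0],[0.045,0,-0.053],0]
    - [[0,-0.13,0],[0.07,0,-0.082],0]
    - [[0,-0.18,0],[0.1,0,-0.117],0]
    - [[0,-0.23,0],[0.13,0,-0.153],0]
    - [[0,-0.28,0],[0.16,0,-0.188],0]
    - [[0,-0.33,0],[0.19,0,-0.223],0]
    - [[0.001,-0.369,0.003],[0.215,0,-0.253],0]
    - [[0.001,-0.369,0.003],[0.232,0,-0.273],0]
    - [[0.002,-0.369,0.004],[0.239,-0.001,-0.281],0]

```text
time: 4.7
eef_pos: [0.4097, 0.1418, 0.1667]
tcp_rot: [-0.059, 0.706, -0.704, 0.053]
contact_force: [0.1, 0.1, -1.4]
opening: 0.213
```

Run:
```python
from h import *
c=cam('wrist','w3.png');s=ctrl.get_state();print(s['eef_pos'],s['contact_force'],s['qpos'].round(2))
P=pts(c);np.savez('/tmp/w3.npz',P=P,px=c['pixels'],T=c['T'],mount=c['mount'])
delta([.4138,.1387,.17],toolR(np.radians(8.85),0,-1))
```

```text
[0.41036896 0.14159494 0.16726338] [-2.02125446  1.00037858 -1.06761644] [ 0.1  -0.2   2.2   0.    1.15  1.51]
t=4.75 turn [0.002, 0.0047, 0.0064] deg 0.5 shift [-0.0029, -0.0028, 0.0034] |0.005|
```

View pics/w3.png

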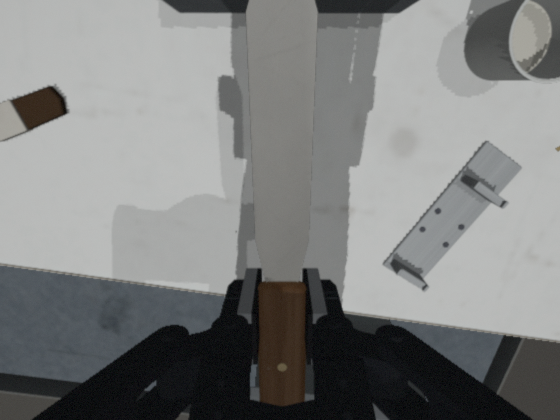

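The wrist view shows the blade pointing at the case: its front wall runs along the top, columns 160–418, rows 0–12. I'll check the wall position from this view, then descend.

Run:
```python
from h import *
d=np.load('/tmp/w3.npz');P=d['P']
ex=np.array([np.cos(.1545),np.sin(.1545)]);ey=np.array([-ex[1],ex[0]])
N=np.array([.5502,.1599])
for u in(175,200,225,340,360,400):
    print(u,[(((P[v,u,:2]-N)@ex).round(4),((P[v,u,:2]-N)@ey).round(4),P[v,u,2].round(3)) for v in(0,3,6,9,12)])
s=ctrl.get_state();print(s['eef_pos'])
delta([.4138,.1387,.033],toolR(np.radians(8.85),0,-1))
```

```text
175 [(np.float64(-0.0016), np.float64(0.0751), np.float64(0.041)), (np.float64(-0.0021), np.float64(0.0768), np.float64(0.035)), (np.float64(-0.0019), np.float64(0.0799), np.float64(0.024)), (np.float64(-0.0019), np.float64(0.0827), np.float64(0.014)), (np.float64(-0.0013), np.float64(0.0869), np.float64(-0.0))]
200 [(np.float64(-0.0019), np.float64(0.0582), np.float64(0.043)), (np.float64(-0.0018), np.float64(0.0602), np.float64(0.034)), (np.float64(-0.0022), np.float64(0.0619), np.float64(0.026)), (np.float64(-0.002), np.float64(0.0644), np.float64(0.015)), (np.float64(-0.0022), np.float64(0.0665), np.float64(0.005))]
225 [(np.float64(-0.0019), np.float64(0.0418), np.float64(0.043)), (np.float64(-0.0017), np.float64(0.0433), np.float64(0.033)), (np.float64(-0.0017), np.float64(0.0448), np.float64(0.024)), (np.float64(-0.0018), np.float64(0.0462), np.float64(0.015)), (np.float64(-0.0019), np.float64(0.0479), np.float64(0.004))]
340 [(np.float64(-0.0016), np.float64(-0.0331), np.float64(0.044)), (np.float64(-0.0017), np.float64(-0.0344), np.float64(0.035)), (np.float64(-0.0013), np.f
[... 218 characters left out ...]
(0.044)), (np.float64(-0.0018), np.float64(-0.0476), np.float64(0.036)), (np.float64(-0.0016), np.float64(-0.0497), np.float64(0.026)), (np.float64(-0.0016), np.float64(-0.0517), np.float64(0.016)), (np.float64(-0.0017), np.float64(-0.0539), np.float64(0.005))]
400 [(np.float64(-0.0017), np.float64(-0.0717), np.float64(0.045)), (np.float64(-0.0014), np.float64(-0.0749), np.float64(0.035)), (np.float64(-0.0014), np.float64(-0.0777), np.float64(0.025)), (np.float64(-0.0014), np.float64(-0.0808), np.float64(0.015)), (np.float64(-0.0017), np.float64(-0.0836), np.float64(0.007))]
[0.41036896 0.14159494 0.16726338]
t=4.75 turn [0.002, 0.0047, 0.0064] deg 0.5 shift [-0.0038, 0.1342, 0.0037] |0.134|
```

Emit:
jog_arm:
  deltas:
    - [[0,0.003,0.003],[0,0.02,0.002],0]
    - [[0,0.003,0.005],[-0.002,0.045,0.0035],0]
    - [[0.001,0.003,0.005],[-0.002,0.07,0.0035],0]
    - [[0.001,0.003,0.005],[-0.002,0.095,0.0035],0]
    - [[0.001,0.003,0.005],[-0.002,0.115,0.0035],0]
    - [[0.001,0.003,0.005],[-0.002,0.128,0.0035],0]
    - [[0.001,0.003,0.005],[-0.002,0.134,0.0035],0]
    - [[0.001,0.003,0.005],[-0.002,0.134,0.0035],0]
    - [[0.001,0.003,0.005],[-0.002,0.134,0.0035],0]

```text
time: 5.5
eef_pos: [0.412, 0.1381, 0.0328]
tcp_rot: [-0.056, 0.705, -0.705, 0.054]
contact_force: [-0.4, 0.1, 0.6]
opening: 0.214
```

Run:
```python
from h import *
c=cam('wrist');P=pts(c)
c2=cam('scene','s4.png');cv2.imwrite('pics/s4c.png',cv2.resize(c2['pixels'][180:320,120:340],None,fx=3.5,fy=3.5,interpolation=cv2.INTER_CUBIC))
Q=(np.dstack([P,np.ones(P.shape[:2])])@np.linalg.inv(c['T']).T@c['mount'].T)[...,:3]
for v in(5,100,200,260): print(v,np.nanmedian(Q[v,270:295],0).round(4),np.nanmedian(P[v,270:295],0).round(4))
s=ctrl.get_state();print(s['eef_pos'],s['contact_force'])
delta([.4138,.1387,.033],toolR(np.radians(8.85),0,-1))
```

```text
5 [-1.094e-01 -2.020e-02 -1.000e-04] [0.5202 0.1551 0.0526]
100 [-0.0822 -0.0199 -0.    ] [0.4932 0.1508 0.0525]
200 [-0.048  -0.0199  0.    ] [0.4595 0.1454 0.0525]
260 [-0.0243 -0.0201  0.0001] [0.4359 0.1418 0.0528]
[0.41299234 0.13839941 0.03404854] [ 0.17847261  0.07104781 -0.6857769 ]
t=5.60 turn [0.0008, 0.0013, -0.0003] deg 0.1 shift [-0.0008, 0.001, -0.0002] |0.001|
```

View pics/s4c.png

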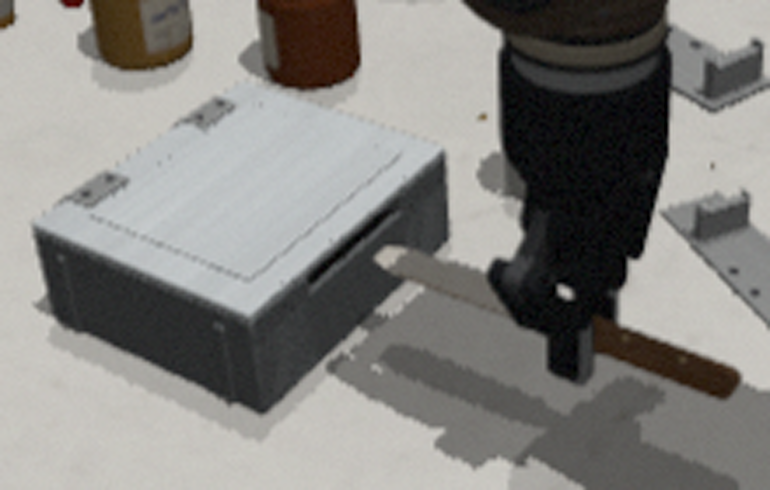

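The tip sits just in front of the notch slot, at (385,258) in the crop, and at the right height. Inserting now.

Emit:
jog_arm:
  deltas:
    - [[0,0,0],[-0.006,0,0],0]
    - [[0,0,0],[-0.012,0,0],0]
    - [[0,0,0],[-0.018,0,0],0]
    - [[0,0,0],[-0.024,0,0],0]
    - [[0,0,0],[-0.031,0,0],0]
    - [[0,0,0],[-0.038,0,0],0]
    - [[0,0,0],[-0.045,0,0],0]
    - [[0,0,0],[-0.05,0,0],0]
    - [[0,0,0],[-0.052,0,0],0]
    - [[0,0,0],[-0.052,0,0],0]

```text
time: 6.43
eef_pos: [0.4649, 0.1465, 0.034]
tcp_rot: [-0.055, 0.705, -0.705, 0.055]
contact_force: [-1.3, -0.2, -0.3]
opening: 0.218
```

Run:
```python
from h import *
c2=cam('scene','s5.png');cv2.imwrite('pics/s5c.png',cv2.resize(c2['pixels'][180:320,120:340],None,fx=3.5,fy=3.5,interpolation=cv2.INTER_CUBIC))
s=ctrl.get_state();print(s['eef_pos'],s['contact_force'])
ex=np.array([np.cos(.1545),np.sin(.1545)]);print('tip depth',(s['eef_pos'][:2]-[.5502-.0016,.1599])@ex+.123)
```

```text
[0.46435174 0.14648964 0.03388588] [-0.08867746 -0.35861615 -0.94245857]
tip depth 0.03769159189885388
```

View pics/s5c.png

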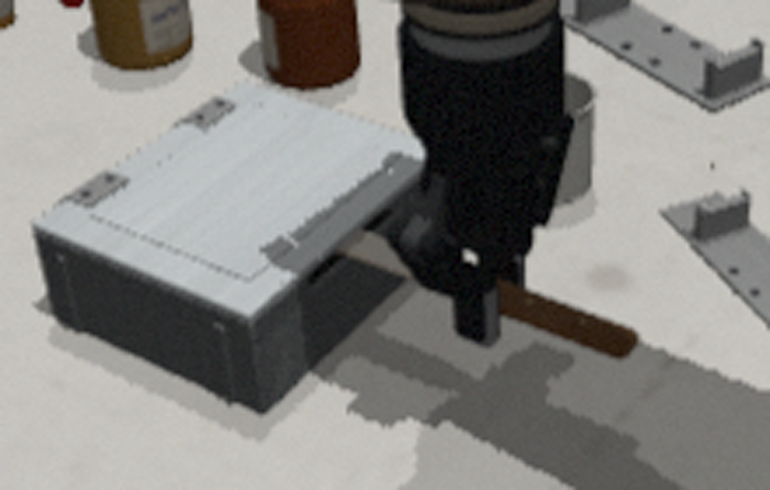

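Emit:
jog_arm:
  deltas:
    - [[0,0,0],[0,-0.006,0],0]
    - [[0,0,0],[-0.0006,-0.016,0],0]
    - [[0,0,0],[-0.0022,-0.027,0],0]
    - [[0,0,0],[-0.005,-0.038,0],0]
    - [[0,0,0],[-0.009,-0.0485,0],0]
    - [[0,0,0],[-0.0137,-0.0587,0],0]
    - [[0,0,0],[-0.0137,-0.0587,0],0]
  force: 100

```text
time: 7.07
eef_pos: [0.4811, 0.1489, 0.0962]
tcp_rot: [-0.053, 0.705, -0.705, 0.057]
contact_force: [0.5, -0.0, -1.4]
opening: 0.212
```

Run:
```python
from h import *
c2=cam('scene','s6.png');cv2.imwrite('pics/s6c.png',cv2.resize(c2['pixels'][120:320,100:340],None,fx=3,fy=3,interpolation=cv2.INTER_CUBIC))
c=cam('wrist');P=pts(c)
Q=(np.dstack([P,np.ones(P.shape[:2])])@np.linalg.inv(c['T']).T@c['mount'].T)[...,:3]
for v in(100,150,200,260): print(v,np.nanmedian(Q[v,270:295],0).round(4))
s=ctrl.get_state();print(s['eef_pos'],s['contact_force'])
ex=np.array([np.cos(.1545),np.sin(.1545)]);print('tip depth',(s['eef_pos'][:2]-[.5502-.0016,.1599])@ex+.123)
```

```text
100 [-0.0822 -0.0203 -0.    ]
150 [-0.0659 -0.0202 -0.    ]
200 [-0.048  -0.0197  0.    ]
260 [-0.0242 -0.0199  0.0001]
[0.4796401  0.14873841 0.09408242] [ 0.63884706 -0.06976462  0.2891059 ]
tip depth 0.05314389640390704
```

View pics/s6c.png

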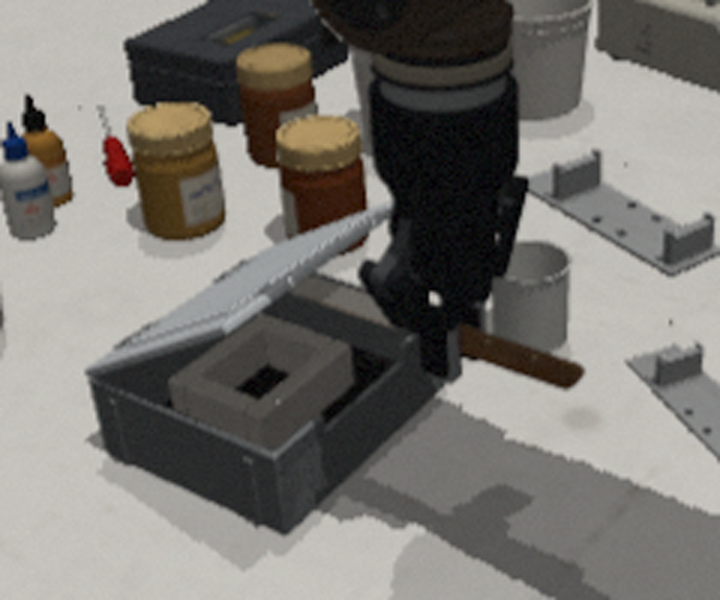

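The lid is at about 0.5 rad with the blade under it and the grip has not slipped. Continuing along the arc.

Emit:
jog_arm:
  deltas:
    - [[0,0,0],[-0.0046,-0.008,0],0]
    - [[0,0,0],[-0.0113,-0.0166,0],0]
    - [[0,0,0],[-0.019,-0.025,0],0]
    - [[0,0,0],[-0.0274,-0.0322,0],0]
    - [[0,0,0],[-0.0365,-0.0387,0],0]
    - [[0,0,0],[-0.0462,-0.0443,0],0]
    - [[0,0,0],[-0.0564,-0.0489,0],0]
    - [[0,0,0],[-0.0564,-0.0489,0],0]

```text
time: 7.83
eef_pos: [0.5385, 0.1577, 0.1455]
tcp_rot: [-0.052, 0.705, -0.705, 0.058]
contact_force: [-1.0, 0.5, 0.4]
opening: 0.213
```

Run:
```python
from h import *
c2=cam('scene','s7.png');cv2.imwrite('pics/s7c.png',cv2.resize(c2['pixels'][120:320,100:340],None,fx=3,fy=3,interpolation=cv2.INTER_CUBIC))
c=cam('wrist','w7.png');P=pts(c)
Q=(np.dstack([P,np.ones(P.shape[:2])])@np.linalg.inv(c['T']).T@c['mount'].T)[...,:3]
for v in(100,150,200,260): print(v,np.nanmedian(Q[v,270:295],0).round(4))
s=ctrl.get_state();print(s['eef_pos'],s['contact_force'])
ex=np.array([np.cos(.1545),np.sin(.1545)]);print('tip x',(s['eef_pos'][:2]-[.5502-.0016,.1599])@ex+.123-.150)
```

```text
100 [-0.0821 -0.02   -0.    ]
150 [-0.0658 -0.0196 -0.    ]
200 [-0.048  -0.0198  0.    ]
260 [-0.0241 -0.0197  0.0001]
[0.53647182 0.15749532 0.14405498] [-0.54801854 -0.6543197  -1.12168538]
tip x -0.0393537659314423
```

View pics/s7c.png

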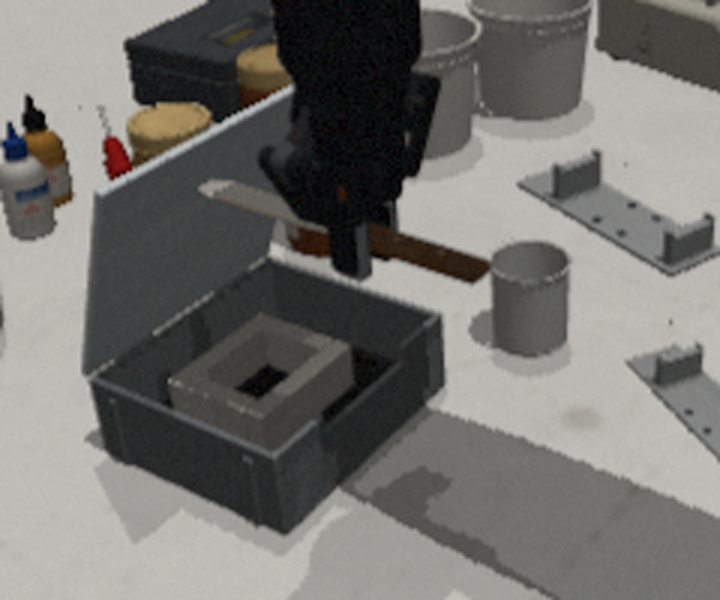

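View pics/w7.png

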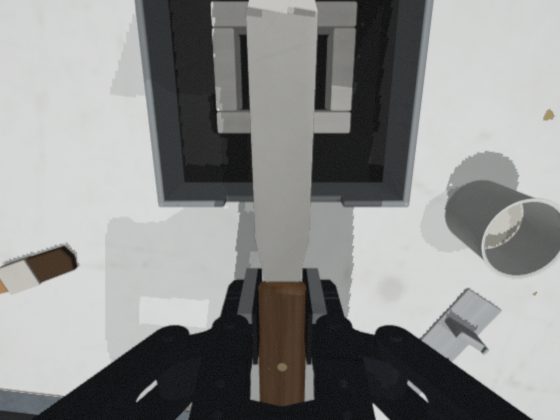

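Emit:
jog_arm:
  deltas:
    - [[0,0,0],[-0.009,-0.003,0],0]
    - [[0,0,0],[-0.02,-0.005,0],0]
    - [[0,0,0],[-0.031,-0.006,0],0]
    - [[0,0,0],[-0.042,-0.007,0],0]
    - [[0,0,0],[-0.05,-0.006,0],0]
    - [[0,0,0],[-0.056,-0.006,0],0]
    - [[0,0,0],[-0.06,-0.005,0],0]
    - [[0,0,0],[-0.061,-0.005,0],0]
    - [[0,0,0],[-0.061,-0.005,0],0]

```text
time: 8.68
eef_pos: [0.5968, 0.1669, 0.1492]
tcp_rot: [-0.053, 0.705, -0.705, 0.057]
contact_force: [-0.9, 0.2, -1.1]
opening: 0.213
```

Run:
```python
from h import *
c2=cam('scene','s8.png');cv2.imwrite('pics/s8c.png',cv2.resize(c2['pixels'][120:320,100:340],None,fx=3,fy=3,interpolation=cv2.INTER_CUBIC))
s=ctrl.get_state();print(s['eef_pos'],s['contact_force'])
ex=np.array([np.cos(.1545),np.sin(.1545)]);print('tip x',(s['eef_pos'][:2]-[.5502-.0016,.1599])@ex+.123-.150)
```

```text
[0.59674716 0.16690877 0.14940997] [-0.3601175   0.21800838 -0.82435958]
tip x 0.02165221605811804
```

View pics/s8c.png

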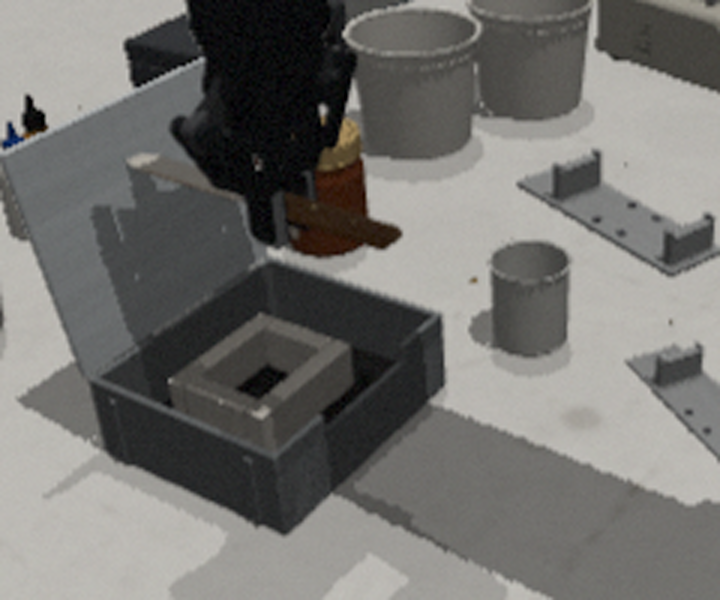

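Emit:
jog_arm:
  deltas:
    - [[0,0,0],[0.012,0,0],0]
    - [[0,0,0],[0.03,0,0],0]
    - [[0,0,0],[0.055,0,0],0]
    - [[0,0,0],[0.08,0,0],0]
    - [[0,0,0],[0.1,0,0],0]
    - [[0,0,0],[0.11,0,0],0]
    - [[0,0,0],[0.11,0,0],0]

```text
time: 9.32
eef_pos: [0.4864, 0.1498, 0.1486]
tcp_rot: [-0.053, 0.705, -0.705, 0.057]
contact_force: [-0.1, 0.5, -0.3]
opening: 0.207
```

Run:
```python
from h import *
c=cam('top','t9.png');P=pts(c);np.savez('/tmp/t9.npz',P=P,px=c['pixels'])
ex=np.array([np.cos(.1545),np.sin(.1545)]);ey=np.array([-ex[1],ex[0]]);H=np.array([.5486,.1599])+.15*ex
X=(P[...,:2]-H)@ex;Y=(P[...,:2]-H)@ey;Z=P[...,2]-.06
m=(abs(Y)<.08)&(X>-.02)&(X<.08)&(Z>.03)&(Z<.17)
print(m.sum());f=np.polyfit(Z[m],X[m],1);print('lid',np.pi/2+np.arctan(f[0]),f,Z[m].max())
cs=cam('scene');P=pts(cs);X=(P[...,:2]-H)@ex;Y=(P[...,:2]-H)@ey;Z=P[...,2]-.06
m=(abs(Y)<.08)&(X>-.02)&(X<.08)&(Z>.03)&(Z<.17)
print(m.sum());f=np.polyfit(Z[m],X[m],1);print('lid',np.pi/2+np.arctan(f[0]),f,Z[m].max())
delta([.5892,-.1875,.15],toolR(np.radians(-12.3),0,-1))
```

```text
1423
lid 1.7714564406795956 [0.20339737 0.00055063] 0.15064446920427282
4318
lid 1.7631406989936664 [ 0.19475202 -0.00089164] 0.1502356920984046
t=9.42 turn [0.002, 0.3701, -0.0093] deg 21.2 shift [-0.0469, -0.0003, 0.3489] |0.352|
```

View pics/t9.png

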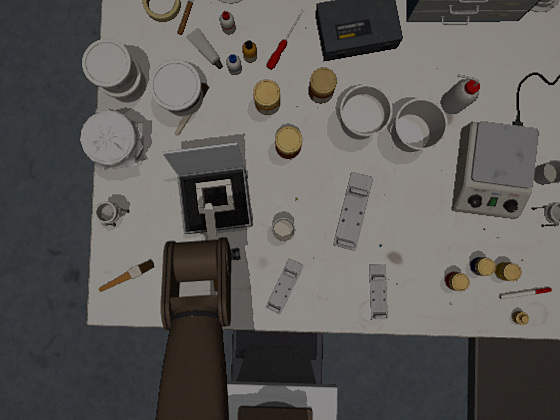

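Both cameras put the lid at about 1.765 rad, and the case is open with nothing else moved. Returning to the rest.

Emit:
jog_arm:
  deltas:
    - [[0,0.03,0],[-0.003,0,0.025],0]
    - [[0,0.08,-0.002],[-0.008,0,0.06],0]
    - [[0,0.13,-0.003],[-0.013,0,0.097],0]
    - [[0,0.18,-0.004],[-0.018,0,0.134],0]
    - [[0,0.22,-0.005],[-0.023,0,0.171],0]
    - [[0,0.26,-0.006],[-0.028,0,0.208],0]
    - [[0,0.3,-0.007],[-0.033,0,0.245],0]
    - [[0,0.34,-0.008],[-0.038,0,0.282],0]
    - [[0.001,0.37,-0.009],[-0.043,0,0.318],0]
    - [[0.002,0.37,-0.009],[-0.047,0,0.345],0]

```text
time: 10.25
eef_pos: [0.5907, -0.1876, 0.15]
tcp_rot: [-0.078, -0.702, 0.703, 0.076]
contact_force: [0.7, 0.6, -0.8]
opening: 0.213
```

Emit:
jog_arm:
  deltas:
    - [[0,0,0],[0,0,0.002],0]
    - [[0,0,0],[0,0,0.002],0]
    - [[0,0,0],[0,0,0.002],0]

```text
time: 10.5
eef_pos: [0.5906, -0.1895, 0.1495]
tcp_rot: [-0.078, -0.703, 0.703, 0.076]
contact_force: [-0.2, 0.0, -1.3]
opening: 0.211
```

Run:
```python
from h import *
c=cam('wrist','w10.png');P=pts(c)
Q=(np.dstack([P,np.ones(P.shape[:2])])@np.linalg.inv(c['T']).T@c['mount'].T)[...,:3]
for v in(5,100,150,200,260): print(v,np.nanmedian(Q[v,270:295],0).round(4))
s=ctrl.get_state();print(s['eef_pos'],s['contact_force'])
delta([.5892,-.1875,.15],toolR(np.radians(-12.3),0,-1))
delta([.5892,-.1875,.016],toolR(np.radians(-12.3),0,-1))
t=np.load('/tmp/t9.npz');Pt=t['P'];Z=Pt[...,2];v,u=np.mgrid[:420,:560]
m=(u>325)&(u<380)&(v>165)&(v<255)&(Z>.003)
n,l,st,_=cv2.connectedComponentsWithStats(m.astype(np.uint8));k=l==1+np.argmax(st[1:,4])
print('rest',cv2.minAreaRect(Pt[k][:,:2].astype(np.float32)))
```

```text
5 [-0.1094 -0.0196 -0.0004]
100 [-0.082  -0.0199 -0.0003]
150 [-0.0658 -0.0199 -0.0003]
200 [-0.0479 -0.0199 -0.0001]
260 [-0.0241 -0.0198 -0.0002]
[ 0.59030657 -0.18870938  0.1495138 ] [ 0.42388877 -0.15494532 -0.49134278]
t=10.55 turn [-0.0004, -0.0023, -0.0018] deg 0.2 shift [0.0013, -0.0005, -0.0009] |0.002|
t=10.55 turn [-0.0004, -0.0023, -0.0018] deg 0.2 shift [0.0016, 0.1335, -0.001] |0.134|
rest ((0.6124580502510071, -0.18832552433013916), (0.06375167518854141, 0.2060289829969406), 77.95916748046875)
```

View pics/w10.png

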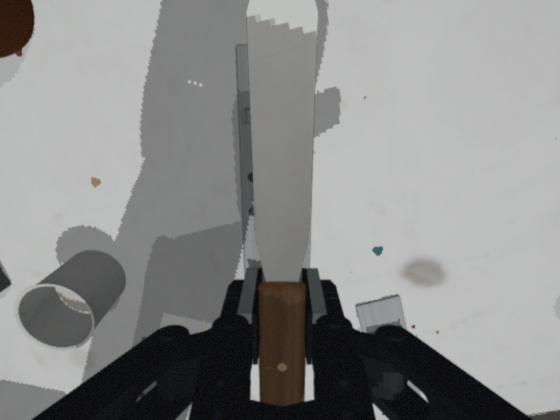

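Emit:
jog_arm:
  deltas:
    - [[0,-0.002,-0.002],[0.001,0.02,-0.001],0]
    - [[0,-0.002,-0.002],[0.0015,0.045,-0.002],0]
    - [[0,-0.002,-0.002],[0.0015,0.07,-0.0025],0]
    - [[0,-0.002,-0.002],[0.0015,0.09,-0.0025],0]
    - [[0,-0.002,-0.002],[0.0015,0.108,-0.0025],0]
    - [[0,-0.002,-0.002],[0.0015,0.12,-0.0025],0]
    - [[0,-0.002,-0.002],[0.0015,0.127,-0.0025],0]
    - [[0,-0.002,-0.002],[0.0015,0.131,-0.0025],0]
    - [[0,-0.002,-0.002],[0.0015,0.131,-0.0025],0]
    - [[0,-0.002,-0.002],[0.0015,0.131,-0.0025],0]

```text
time: 11.38
eef_pos: [0.5904, -0.1861, 0.0195]
tcp_rot: [-0.076, -0.703, 0.703, 0.075]
contact_force: [-0.3, 0.8, -0.6]
opening: 0.214
```

Run:
```python
from h import *
c=cam('scene','s11.png');cv2.imwrite('pics/s11c.png',cv2.resize(c['pixels'][140:240,240:380],None,fx=5,fy=5,interpolation=cv2.INTER_CUBIC))
s=ctrl.get_state();print(s['eef_pos'],s['contact_force'],s['wrist_torque'])
delta([.5896,-.1857,.0148],toolR(np.radians(-12.3),0,-1))
```

```text
[ 0.59059127 -0.18634706  0.01989312] [-0.28447678 -0.18903975 -0.59963655] [-0.00959211  0.02844556  0.00495688]
t=11.43 turn [-0.001, -0.0001, -0.0022] deg 0.1 shift [0.0011, 0.0051, -0.0004] |0.005|
```

View pics/s11c.png

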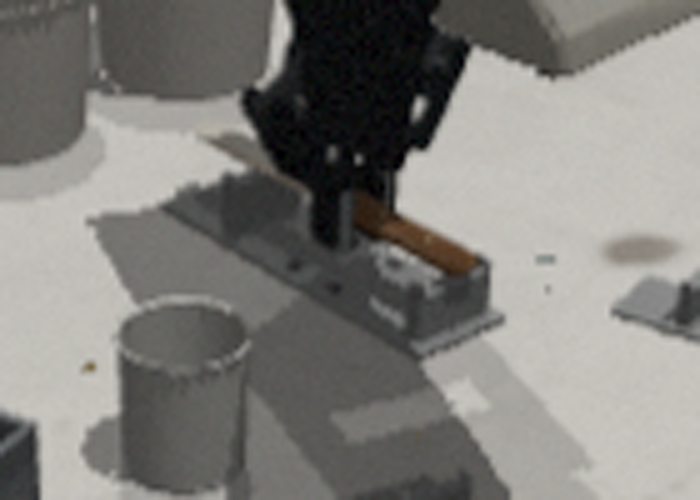

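Emit:
jog_arm:
  deltas:
    - [[0,0,-0.001],[0.001,0.001,0],0]
    - [[0,0,-0.002],[0.001,0.002,0],0]
    - [[0,0,-0.002],[0.001,0.003,0],0]
    - [[0,0,-0.002],[0.001,0.004,0],0]
    - [[0,0,-0.002],[0.001,0.0045,0],0]
    - [[0,0,-0.002],[0.001,0.0045,0],0]

```text
time: 11.93
eef_pos: [0.5894, -0.1861, 0.0152]
tcp_rot: [-0.076, -0.703, 0.703, 0.076]
contact_force: [-0.1, -0.2, -1.3]
opening: 0.215
```

Run:
```python
from h import *
s=ctrl.get_state();print(s['eef_pos'],s['contact_force'],s['wrist_torque'])
```

```text
[ 0.58941724 -0.18609866  0.01515519] [-0.07459523 -0.16253624 -1.32602606] [-0.02801466  0.0092646   0.01530229]
```

Emit:
jog_arm:
  deltas:
    - [[0,0,0],[0,0.0005,0],0]
    - [[0,0,0],[0,0.001,0],0]
    - [[0,0,0],[0,0.0015,0],0]
    - [[0,0,0],[0,0.0015,0],0]

```text
time: 12.27
eef_pos: [0.5896, -0.1862, 0.0148]
tcp_rot: [-0.076, -0.703, 0.703, 0.076]
contact_force: [-1.8, 1.6, 6.0]
opening: 0.209
```

Run:
```python
from h import *
s=ctrl.get_state();print(s['eef_pos'],s['contact_force'],s['wrist_torque'])
```

```text
[ 0.58962213 -0.18619944  0.01480197] [-1.84349088  1.58680577  6.04755502] [ 0.15631096  0.40152559 -0.04887655]
```

Seated on the rest, with a light 6 N contact at the same height as when it was grasped. Opening.

Emit:
jog_arm:
  deltas:
    - [[0,0,0],[0,0,0],0.3]
    - [[0,0,0],[0,0,0],0.4]
    - [[0,0,0],[0,0,0],0.6]
    - [[0,0,0],[0,0,0],0.8]
    - [[0,0,0],[0,0,0],0.8]
    - [[0,0,0],[0,0,0],0.8]

```text
time: 12.77
eef_pos: [0.5895, -0.1862, 0.0146]
tcp_rot: [-0.075, -0.703, 0.703, 0.076]
contact_force: [0.0, -0.5, 0.6]
opening: 0.793
```

Emit:
jog_arm:
  deltas:
    - [[0,0,0],[0,-0.01,0],0.8]
    - [[0,0,0],[0,-0.03,0],0.8]
    - [[0,0,0],[0,-0.06,0],0.8]
    - [[0,0,0],[0,-0.09,0],0.8]
    - [[0,0,0],[0,-0.12,0],0.8]
    - [[0,0,0],[0,-0.15,0],0.8]
    - [[0,0,0],[0,-0.18,0],0.8]
    - [[0,0,0],[0,-0.185,0],0.8]
    - [[0,0,0],[0,-0.185,0],0.8]
    - [[0,0,0],[0,-0.185,0],0.8]

```text
time: 13.6
eef_pos: [0.5895, -0.1859, 0.1996]
tcp_rot: [-0.076, -0.703, 0.703, 0.076]
contact_force: [-0.1, 0.5, 0.4]
opening: 0.799
```

Run:
```python
from h import *
s=ctrl.get_state();print(s['time'],s['eef_pos'],s['contact_force'],s['opening'])
c=cam('wrist','w12.png');cs=cam('scene','s12.png')
P=pts(c);hsv=cv2.cvtColor(c['pixels'],cv2.COLOR_BGR2HSV);v,u=np.mgrid[:420,:560]
k=(u>240)&(u<330)&(v>150)&(v<280)&(hsv[...,1]>90);q=P[k];print('handle',cv2.minAreaRect(q[:,:2].astype(np.float32)),np.nanmedian(q[:,2]))
for vv in(40,80,120,150):print(P[vv,283:290].mean(0).round(4))
```

```text
13.6 [ 0.58949983 -0.185925    0.19963655] [-0.09795056  0.4597582   0.37935114] 0.7993410571946454
handle ((0.5590648651123047, -0.17900174856185913), (0.016569549217820168, 0.09107556939125061), 75.75782775878906) 0.0387026319737645
[ 0.7082 -0.2148  0.0348]
[ 0.6796 -0.2087  0.0344]
[ 0.6489 -0.2022  0.0348]
[ 0.6244 -0.197   0.0347]
```

View pics/w12.png

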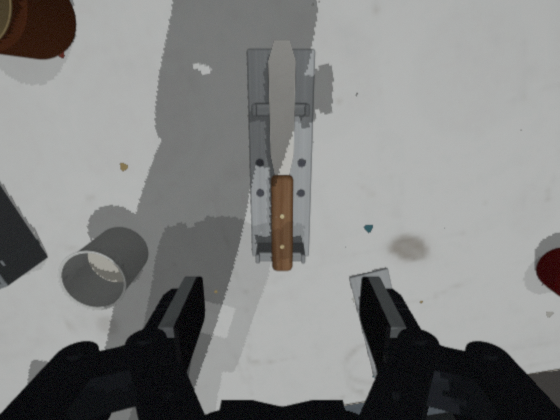

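View pics/s12.png

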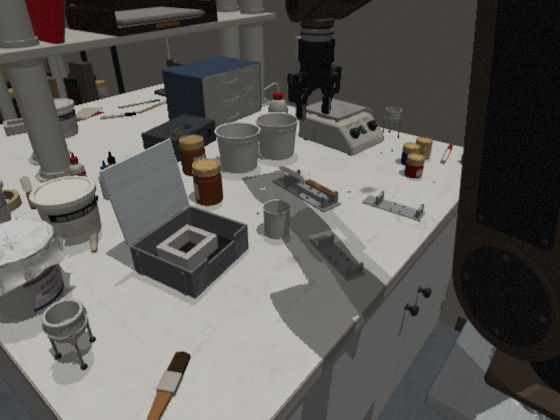

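The wrist view shows the spatula seated centrally on the rest: handle (282,225), tip (282,42), same way round. The scene view shows the lid standing back past upright and the beaker and jar in place. Final numeric check, then hand in.

Run:
```python
from h import *
cs=cam('scene');P=pts(cs)
ex=np.array([np.cos(.1545),np.sin(.1545)]);ey=np.array([-ex[1],ex[0]]);H=np.array([.5486,.1599])+.15*ex
X=(P[...,:2]-H)@ex;Y=(P[...,:2]-H)@ey;Z=P[...,2]-.06
m=(abs(Y)<.08)&(X>-.02)&(X<.08)&(Z>.03)&(Z<.17)
f=np.polyfit(Z[m],X[m],1);print('lid',np.pi/2+np.arctan(f[0]))
P=pts(cam('top'));Z=P[...,2];v,u=np.mgrid[:420,:560]
for n,(a,b,c,d),z in(('beaker',(265,305,210,245),.05),('jar',(265,310,115,165),.08)):
    k=(u>=a)&(u<=b)&(v>=c)&(v<=d)&(Z>z);print(n,cv2.minAreaRect(P[k][:,:2].astype(np.float32))[0])
ctrl.sign_off()
```

```text
lid 1.763363036594201
beaker (0.5539587140083313, -0.006787905469536781)
jar (0.7760636210441589, -0.012379433959722519)
the job is handed in; nothing more can be done
```

The lid is open past upright, the spatula is back on its rest, and the job is handed in at about 13.8 s. I took the spatula by its handle and put about 38 mm of blade through the notch. Then I lifted the lid along its arc with the blade tip only.

- **Lid:** it stayed at about 1.76 rad, measured after the blade came away and again before handing in. Upright is 1.57.
- **Spatula:** it lies level on its rest with the tip the same way round, at the same height as before. I set it about 2 mm nearer the rest's centre line than I found it.
- **Jar and beaker:** both were measured within 1 mm of their starting positions.
- **Forces:** contact at the wrist stayed around 6 N or less in every reading.

One in-motion reading of the blade in the grip was about 5 mm off, because I paired the picture with a later pose. A repeat reading agreed with the rest, and no other check failed or disagreed.

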